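# Spring check of a laser-level tilt mount

### The job

Check the spring of the laser level's tilt mount on the counter: with the fingertips press down the plate corner with the round rubber pad until the pointer is level with the tooth of the rider on its scale, not well past it, and keep it there for about a second. Then let the corner spring all the way back up and move clear. Push only on the plate, not on the pointer; do not lift or shove the mount, and leave the rider and the other things on the counter where they are.

Things in the scene. Friction and masses are not known exactly. Their poses are not given: they have to be found in the camera images.
- mount: the tilt mount, loose on the counter, 3 kg: grey base 200 mm (x) by 170 mm (y), 12 mm thick, with a tongue 60 mm wide out to y = 210 mm. Origin under the centre of the 200 x 170 mm part, on the counter; z up, y towards the pressed corner, pointer and scale
- plate_center (a point): centre of the top of the square aluminium plate (140 x 140 mm, 10 mm thick, corners pointing along the mount's x and y), 85 mm above the counter. It tips about the line through its two x corners, 5 mm below this point. A grey laser head 60 x 52 x 40 mm is fixed on it at y = -62 to -10 mm
- plate (a joint): tilt of the plate, rad: 0 at rest against its upper stop, growing as the pad corner goes down; lower stop 0.38. The spring pushes back from the start: about 3 N on the pad to begin moving, about 12 N at 0.29 rad. It returns to 0 by itself when let go
- scale_top (a point): middle of the top edge of the white upright scale board on the base's tongue, 96 mm above the counter; the board is 55 mm (y) by 4 mm (x) and is read from the mount's +x side
- press_pad (a point): centre of the top of the round black rubber pad (28 mm across, 3 mm thick) on the plate near its +y corner: 72 mm from the pivot line, 88 mm above the counter at rest. This is where to press, straight down; it sinks about 72 mm x tilt (8 to 21 mm to reach the mark). Axes as the plate's
- pointer: dark steel pointer, fixed to the plate: a bar 8 mm wide and 4 mm thick running out horizontally from the pad corner along the plate's +y. Origin on the pivot line, in the middle of the plate; axes as the plate's. Not to be pushed on
- pointer_tip (a point): the tip of the pointer, 169 mm from the pivot line, 78 mm above the counter at rest; goes down by 169 mm x sin(tilt), about 2.3 times as far as the pad
- mark (a point): the point of the dark steel tooth (6 mm thick, 6 mm long) of the rider, a dark steel slide 32 x 14 x 14 mm clamped on the scale board 172 mm out from the pivot line; the tooth points back at the pointer tip. The rider is set at a different height each time, 20 to 48 mm below the resting pointer; the pointer is at the mark when its tip is as high as this point. z is up
- screwdriver: loose screwdriver lying on the counter; origin at the centre of its underside (on its long axis for a tool); leave it alone
- tape_roll: loose roll of packing tape lying flat, 96 mm across, 48 mm high; origin at the centre of its underside (on its long axis for a tool); leave it alone
- spray_can: loose spray can standing, 52 mm across, 160 mm high; origin at the centre of its underside (on its long axis for a tool); leave it alone
- jar: loose screw-top jar standing, 70 mm across, 85 mm high; origin at the centre of its underside (on its long axis for a tool); leave it alone
- wrench: loose wrench lying on the counter; origin at the centre of its underside (on its long axis for a tool); leave it alone
- screw_box: loose small cardboard box, 90 x 60 x 45 mm; origin at the centre of its underside (on its long axis for a tool); leave it alone
- mug: loose white mug standing, 80 mm across, 90 mm high; origin at the centre of its underside (on its long axis for a tool); leave it alone

How it is judged:
On the way, in this order (a step that is already met when the one before it is completed fails the run):
1. the fingers press the plate so that the pointer tip stands level with the tooth (within 7 mm of its height) for half a second (z of pointer_tip in the frame of mark between -0.007 and 0.007 m and contact force between the fingers and plate above 0.5 N), for 0.5 s.
2. the plate is let go and has sprung back up to its stop (value of joint plate below 0.02 rad and contact force between the fingers and plate below 0.1 N), for 0.2 s.
At the end, for the whole second after the job is handed in: The plate is back at its upper stop (tilt under 0.02 rad) with nothing touching the pointer; the mount stands flat and at rest on the counter within 15 mm of where it was, the rider with it (value of joint plate below 0.02 rad and contact force between anything else and pointer below 0.1 N and linear speed of mount below 0.02 m/s and distance of each of mount, mark from where it was at the start of the episode below 0.015 m and height (world z) of mount below 0.006 m and angle between mount's own z axis and vertical below 0.06 rad).
It fails at once if the pointer is driven more than 14 mm below the tooth (z of pointer_tip in the frame of mark below -0.014 m).
It fails at once if the robot pushes on the pointer itself (contact force between any of the arm, the fingers and pointer above 0.5 N).
It fails at once if the mount is shoved (15 mm), lifted or tipped, or the rider is shifted (not (distance of each of mount, mark from where it was at the start of the episode below 0.015 m and height (world z) of mount below 0.006 m and angle between mount's own z axis and vertical below 0.06 rad)).
It fails at once if another thing on the counter is moved by more than 30 mm (distance of any of screwdriver, tape_roll, spray_can, jar, wrench, screw_box, mug from where it was at the start of the episode above 0.03 m).
It also fails if it takes over 35 s, if anything falls off the work surface, if the arm or the gripper's body presses on something with over 40 N, if the wrist force passes 120 N, or if a joint passes its speed limit or range.

### The arm

A 7-joint arm with a two-finger parallel gripper is mounted at the origin on the work surface. World frame = base frame: x ahead of the robot, y to its left, z up, the work surface at z = 0. Lengths are in m, angles in rad, forces in N, time in s.
With the tool pointing down it reaches from about 0.425 to 0.925 m from the base axis. Payload 6.8 kg.
Tool frame: the origin (TCP) lies on the front face of the gripper's body, between the roots of the fingers; the fingertips stand 73 mm ahead of it and the grasp point (between the pads) lies 54 mm ahead of it (env.nose_length is the distance from the TCP to the fingertips, in m); z points along the fingers, y is the direction in which the jaws open and shut (so a half turn about z gives the same grasp; the last joint's range is limited). The gripper opens to 85 mm and grips with 20 to 120 N. Pads are 22 mm wide; open, the fingers measure 114 mm over their backs; the gripper's body (76 mm by 85 mm) begins 54 mm behind the grasp point. The pads swing forward as they close: fully open they stand 13 mm farther back than shut.
Start: joints at [-1.289, 0.477, 0.022, 1.555, -0.011, 1.109, -0.083], TCP at [0.257, 0.624, 0.304] pointing down, gripper open.
Joint ranges: [-2.96, 2.96], [-0.34, 2.1], [-1.41, 1.46], [0.24, 2.44], [-1.37, 4.51], [0.17, 1.92], [-2.96, 2.96]. Speed limits (rad/s): [2.39, 2.39, 3.14, 3.14, 3.14, 3.14, 3.14].

### API

Orientations are given as a unit quaternion [w, x, y, z].
In Python, from cell import env, kin, camera, calibration, job gives the robot as it stands. The module is installed in compiled form; this text tells all that it offers. Calls block until the motion is done:
- env.reach(position, orientation): joint-space move of the TCP to a pose.
- env.movel(position, velocity=0.15, rot=None, stop_force=None): straight line of the TCP; rot=None keeps the orientation; velocity is the mean speed in m/s. With stop_force (N) it stops when the force on the tool has changed by that much, and returns True; else False.
- env.goto_joints(angles): joint-space move.
- env.grip(opening, f_grip=None): finger opening in m; f_grip is the grip in N (None keeps the last); returns when the fingers have stopped.
- env.dwell(seconds).
- kin.inverse_kinematics(position, orientation): joint angles nearest the present ones, or None.
- env.get_state(): the state.
- camera(name): name is "scene" or "top"; returns (picture, depth): 384x512x3 uint8, blue, green, red; 384x512 float32, m along the optical axis (not along the pixel's ray), 0 where there is no reading.
- calibration(name): a dict with "fx", "fy", "cx", "cy" (pixels), "rvec" (rotation vector, rad) and "tvec" (3), from world to camera coordinates, as OpenCV has them. Camera axes: x right, y down, z forward; pixel columns grow to the right and rows downward; lengths in m; the calibration is good to about 2 mm. A picture is of the moment at which its call begins. calibration takes no time and is no camera call.
A pose or a line that the arm cannot do raises env.PlanningError and nothing moves.
- job.job_done(): hands the job in, once; it reports no verdict.
The state is a dict: "time": time; "qpos": joint angles; "joint_velocities": joint speeds; "joint_torque": joint torques, N m; "tcp_pos": TCP position; "orientation": TCP orientation; "force": force on the tool from outside, world axes, zero at the start; "torque": the same for the moment, N m; "opening": finger opening in m.
Only numpy, scipy, OpenCV 4.12 (cv2) and the standard library are available. Lean on these libraries where they do the work, as an engineer would, in place of code of your own. Each camera call takes 0.05 s, during which the arm holds its last target. There are 200 camera calls.

## Working session

There is one attempt and no reset: what is moved stays moved. The work goes in short steps, each a Python script; the robot and the scene stay as the last script left them, time stands still between calls to the robot, and variables do not carry over. Pictures are saved under pics/ and viewed, about 8 in all and at most 12, crops included, and the job is handed in when it is done.

```bash
mkdir -p pics
cat > h.py <<'E'
import numpy as np, cv2
from cell import env, kin, camera, calibration, job
def cal(n):
    c=calibration(n); R=cv2.Rodrigues(np.array(c["rvec"],float))[0]; return c,R,np.array(c["tvec"],float).ravel()
def world(n,d):
    c,R,t=cal(n); v,u=np.mgrid[:384,:512]
    P=np.stack([(u-c["cx"])/c["fx"]*d,(v-c["cy"])/c["fy"]*d,d],-1)
    return (P-t)@R
def proj(n,p):
    c,R,t=cal(n); q=R@np.array(p)+t; return c["fx"]*q[0]/q[2]+c["cx"],c["fy"]*q[1]/q[2]+c["cy"]
E
python3 - <<'E'
from h import *
ims=[]
for n in("scene","top"):
    im,d=camera(n); np.savez(f"{n}0.npz",im=im,d=d); cv2.imwrite(f"pics/{n}0.png",cv2.resize(im,(768,576)))
    c,R,t=cal(n); print(n,c["fx"],-R.T@t,R[2])
print(env.get_state(),env.nose_length)
E
```

```text
scene 460.35424698937527 [ 1.35317693 -0.33428511  0.99741128] [-0.64746281  0.21886813 -0.72999222]
top 444.33817978686085 [ 0.39621917 -0.02617348  1.27477477] [ 0.11152019  0.00533762 -0.99374783]
{'time': 0.1, 'qpos': array([-1.28909832,  0.47771562,  0.02236008,  1.55632904, -0.01152301,
        1.10931367, -0.08307007]), 'joint_velocities': array([-0.00078827, -0.00047881, -0.0004305 , -0.00099929, -0.00109159,
       -0.00081868,  0.00222046]), 'joint_torque': array([ 3.60507336e-03, -5.97757459e+01,  1.61293220e+00, -2.81952953e+01,
        1.27371130e-02,  5.06044395e-03,  3.16437274e-05]), 'tcp_pos': array([0.25635213, 0.62398511, 0.30303434]), 'orientation': array([-1.06129493e-04,  1.93655389e-01,  9.81069274e-01, -8.11844299e-04]), 'force': array([0.27637758, 0.66409977, 0.31229012]), 'torque': array([ 0.00819541, -0.02299462, -0.02022395]), 'opening': 0.08487724081929282} 0.0726
```

View pics/scene0.png

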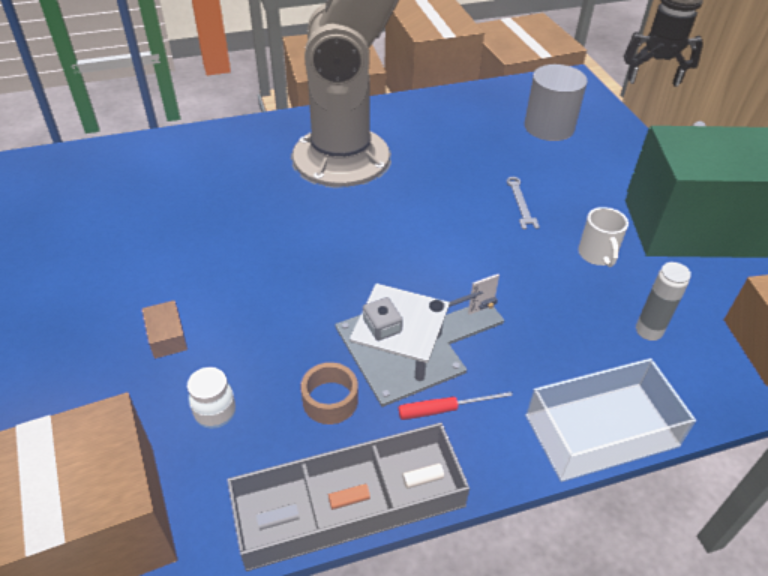

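View pics/top0.png

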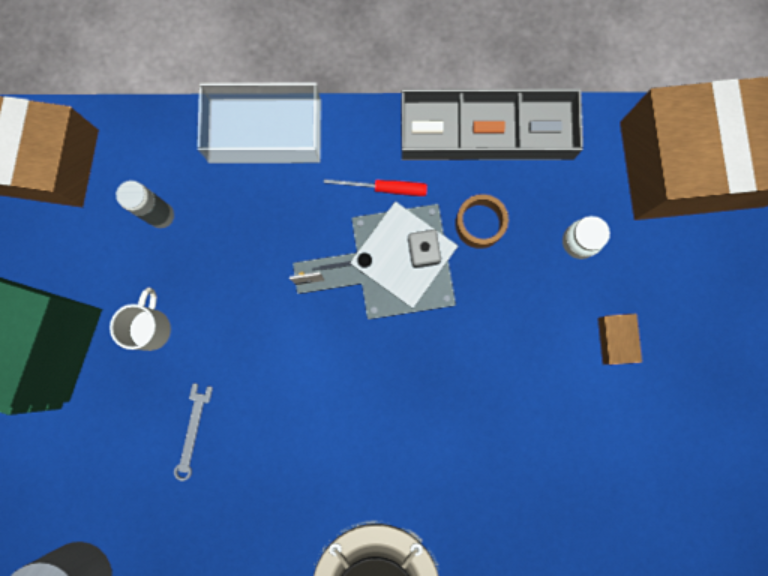

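The scene view shows the pad at about (437,306), the rider and tooth by (485,297), and the screwdriver in front of the mount. The top view shows the pad at (364,260) and the scale board at (307,277), so mount y points roughly along world +y. Next I localise the pad and zoom in on the rider.

```bash
cat >> h.py <<'E'
def onplane(n,u,v,z):
    c,R,t=cal(n); r=R.T@np.array([(u-c["cx"])/c["fx"],(v-c["cy"])/c["fy"],1]); o=-R.T@t; return o+r*(z-o[2])/r[2]
def dark(im,box,th=55):
    x0,y0,x1,y1=box; m=(im[y0:y1,x0:x1].max(2)<th).astype(np.uint8)
    k,l,s,c=cv2.connectedComponentsWithStats(m); return [(c[i]+[x0,y0],s[i,4]) for i in range(1,k) if s[i,4]>8]
E
python3 - <<'E'
from h import *
T=np.load("top0.npz"); S=np.load("scene0.npz")
for n,D,b in(("top",T,(225,160,310,210)),("scene",S,(230,180,340,250))):
    for c,a in dark(D["im"],b): print(n,c,a,onplane(n,*c,.088).round(4))
a=S["im"][170:245,270:345]; 
cv2.imwrite("pics/crop1.png",cv2.resize(a,(600,600),interpolation=cv2.INTER_CUBIC))
a=T["im"][130:215,190:310]; cv2.imwrite("pics/crop2.png",cv2.resize(a,(780,552),interpolation=cv2.INTER_CUBIC))
E
```

```text
top [283. 164.] 21 [ 0.6202 -0.091   0.088 ]
top [242.64516129 172.98387097] 62 [0.5959 0.0184 0.088 ]
```

View pics/crop1.png

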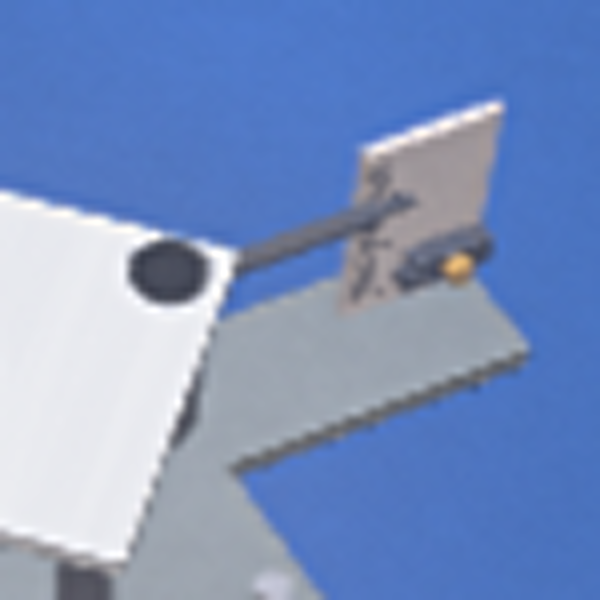

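View pics/crop2.png

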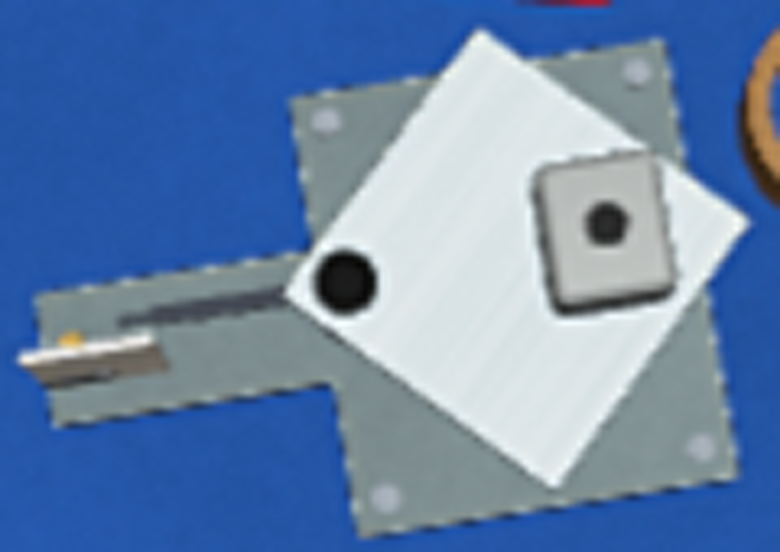

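```bash
cat >> h.py <<'E'
def onvert(n,u,v,p,nrm):
    c,R,t=cal(n); r=R.T@np.array([(u-c["cx"])/c["fx"],(v-c["cy"])/c["fy"],1]); o=-R.T@t; return o+r*((p-o)@nrm)/(r@nrm)
E
python3 - <<'E'
from h import *
S=np.load("scene0.npz")
tp=lambda x,y:((x+.5)/6.5+190-.5,(y+.5)/6.5+130-.5)   # (approx; cv2 resize convention)
sp=lambda x,y:((x+.5)/8+270-.5,(y+.5)/8+170-.5)
L=onplane("top",*tp(285,295),.085);Rr=onplane("top",*tp(750,220),.085)
U=onplane("top",*tp(480,28),.085);B=onplane("top",*tp(555,488),.085)
print("corners",L,Rr,U,B,(L+Rr)/2,(U+B)/2,np.linalg.norm(L-Rr))
pt=onplane("top",*tp(346,282),.088);ps=onplane("scene",*sp(168,272),.088);print("pad",pt,ps)
y=L-Rr;y/=np.linalg.norm(y);x=np.array([y[1],-y[0],0]);C=(L+Rr+U+B)/4;print("C",C,"y",y,"pad from C",(pt-C)@y,(pt-C)@x,(ps-C)@y,(ps-C)@x)
for nm,q in(("tip",(412,202)),("tooth",(398,278)),("pointer@board",(370,212)),("boardtopL",(362,150)),("boardtopR",(502,102)),("boardbotL",(345,308))):
    P=onvert("scene",*sp(*q),(pt+ps)/2,x);print(nm,(P-C)@y,P[2])
m=np.array([[(c["cx"]) if 0 else 0 for c in []]])
W=world("scene",S["d"])
for nm,q in(("tip",(400,204)),("rider",(425,262)),("tooth",(404,275)),("board",(440,200))):
    u,v=map(round,sp(*q));P=W[v,u];print(nm,(P-C)@y,(P-C)@x,P[2])
E
```

```text
corners [0.59101649 0.04347981 0.085     ] [ 0.6221956  -0.15075931  0.085     ] [ 0.70461574 -0.03823276  0.085     ] [ 0.50990805 -0.06857283  0.085     ] [ 0.60660604 -0.05363975  0.085     ] [ 0.60726189 -0.0534028   0.085     ] 0.19672562744805758
pad [0.5959298  0.01793447 0.088     ] [0.60058693 0.01733348 0.088     ]
C [ 0.60693397 -0.05352127  0.085     ] y [-0.15849033  0.98736053  0.        ] pad from C 0.07229663780591279 0.0004599687393946105 0.07096512819320842 0.004962981138754441
tip 0.17013296844618123 0.07445345338199372
tooth 0.16997164847689383 0.03533483989965314
pointer@board 0.152742464332902 0.07741869414063962
boardtopL 0.14502508504829925 0.11147739696750314
boardtopR 0.20109255323911548 0.11004817636456932
boardbotL 0.14882792135187686 0.029674085499775238
tip 0.16397183458748618 0.005882271321463247 0.07957864473308532
rider 0.18404274000425505 -0.000176114512636831 0.03550205925933681
tooth 0.1747423471112952 -0.00035235532274971145 0.03130344300041455
board 0.1926557305713311 -0.0075125421891213 0.05351031575026587
```

Pad estimates are about (0.5975, 0.0177), and the mark is about 38 mm below the tip, a tilt of roughly 0.227 rad. Next I close the gripper, go above the pad, touch it gently and look.

```bash
cat >> h.py <<'E'
MY=np.array([-.1585,.9874,0]);MX=np.array([.9874,.1585,0]);PAD=np.array([.5975,.0177,.088])
from scipy.spatial.transform import Rotation as Ro
def shot(k):
    im,d=camera("scene"); np.savez(k+".npz",im=im,d=d)
    cv2.imwrite(f"pics/{k}.png",cv2.resize(im[165:245,255:355],(750,600),interpolation=cv2.INTER_CUBIC))
def st(m=""):
    s=env.get_state(); print(m,round(s["time"],2),s["tcp_pos"].round(4),s["force"].round(2)); return s
E
python3 - <<'E'
from h import *
best=None
for s in(1,-1):
    q=Ro.from_matrix(np.c_[s*MY,s*MX,[0,0,-1]]).as_quat(); q=np.r_[q[3],q[:3]]
    j=kin.inverse_kinematics([*PAD[:2],.25],q); print(s,q,j)
    if j is not None and (best is None or abs(j[6])<abs(best[1][6])): best=(q,j)
q=best[0]; np.save("q.npy",q)
env.grip(0.0,f_grip=20)
env.movel([.45,.45,.33],velocity=.25)
env.reach([*PAD[:2],.25],q); st("above")
env.movel([*PAD[:2],.175],velocity=.1); env.dwell(.3); st("near")
r=env.movel([*PAD[:2],.156],velocity=.02,stop_force=2.5); s=st(f"touch {r}")
env.dwell(.2); st(); shot("touch")
E
```

```text
1 [0.         0.64865492 0.76108264 0.        ] [-0.55764418  0.4523609   0.56296167  1.82871922 -0.29223444  0.94366098
  0.2925264 ]
-1 [ 0.          0.76108264 -0.64865492  0.        ] [-0.94507645  0.78698906  1.27240147  1.84972426 -0.82816923  1.16523191
 -2.36164174]
above 3.76 [0.5977 0.0199 0.2501] [ 0.98 -0.06 -0.53]
near 4.96 [0.5977 0.0178 0.1754] [-0.58  0.88 -0.48]
touch True 5.67 [0.5974 0.0178 0.16  ] [0.03 0.25 4.02]
 5.87 [0.5974 0.0178 0.1603] [1.04 0.24 4.52]
```

View pics/touch.png

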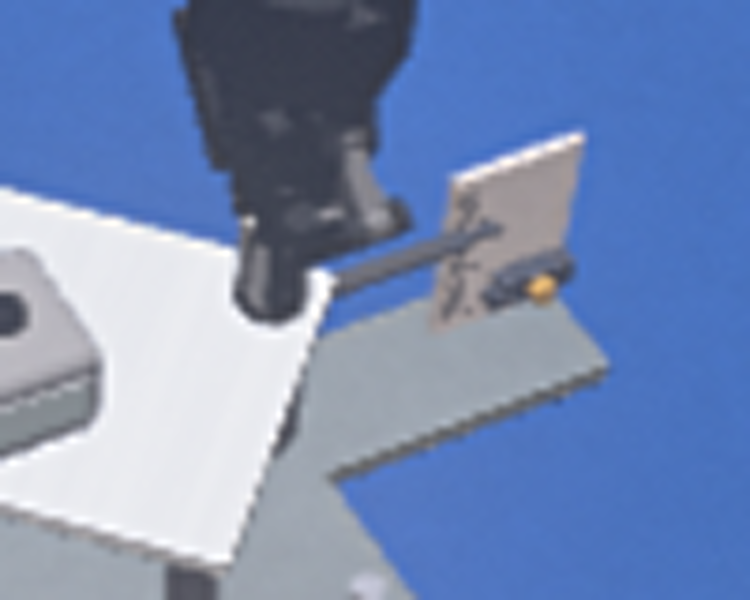

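The fingertips sit on the pad, around (270,290), with contact at TCP z≈0.1603. The pointer tip is at (497,229) and the tooth at (487,295). I press 11 mm first and check.

Run:
```python
from h import *
env.movel([*PAD[:2],.149],velocity=.02); st(); shot("p1")
```

```text
6.62 [0.5975 0.0181 0.1495] [-1.98  1.35  9.23]
```

View pics/p1.png

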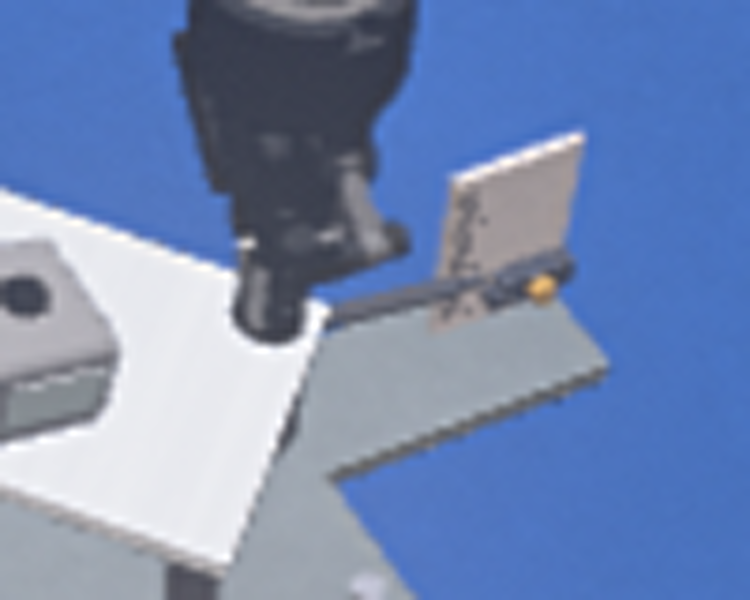

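The pointer now lies about 12 crop px (7–9 mm) above the tooth line. I quantify the tilt and the tooth height from the depth points.

Run:
```python
from h import *
C=np.array([.609,-.0535,0])  # mean of top/scene pad fix
for k in("scene0","touch","p1"):
    D=np.load(k+".npz");W=world("scene",D["d"])-C; Y=W@MY;X=W@MX;Z=W[...,2];g=D["im"].max(2)
    print(k)
    for lo,hi in((.11,.125),(.125,.14),(.14,.15),(.15,.16),(.16,.168)):
        m=(Y>lo)&(Y<hi)&(abs(X)<.012)&(Z>.03)&(g<130); print(" ptr",lo,m.sum(),Y[m].mean().round(4),X[m].mean().round(4),Z[m].mean().round(4))
    if k!="p1":
      m=(Y>.16)&(Y<.22)&(X>-.012)&(X<.02)&(Z>.015)&(Z<.065)&(g<140)
      v,u=np.nonzero(m)
      for a,b in zip(u,v): print("  ",a,b,g[b,a],(np.array([X[b,a],Y[b,a],Z[b,a]])*1e3).round(1)) if k=="scene0" else 0
      # board front x
for r in np.load("scene0.npz")["im"].max(2)[192:212,314:334]: print(*["%3d"%i for i in r])
```

```text
scene0
 ptr 0.11 11 0.1181 0.0026 0.0769
 ptr 0.125 11 0.1333 0.0038 0.0782
 ptr 0.14 5 0.1448 0.0044 0.0787
 ptr 0.15 9 0.1548 -0.0012 0.0746
 ptr 0.16 16 0.163 -0.0062 0.0622
   320 196 133 [ -8.6 175.   58.6]
   317 198 131 [ -6.8 164.3  57.1]
   328 198 137 [ -7.5 204.2  37.8]
   329 198 130 [ -6.3 206.8  37.7]
   316 199 127 [-10.1 164.   49.9]
   325 199 138 [ -9.8 195.9  35.2]
   326 199 129 [ -7.3 197.5  36.9]
   327 199 128 [ -6.3 200.2  36.6]
   328 199 129 [ -4.6 202.4  37.3]
   329 199 127 [ -5.2 206.6  34.7]
   330 199 130 [ -1.8 207.3  37.7]
   315 200 113 [-10.9 161.7  45.9]
   316 200 120 [ -8.1 163.   48.1]
   317 200 130 [ -8.6 167.   45.8]
   318 200 128 [ -9.7 171.4  42.6]
   323 200 130 [ -6.6 186.7  38.4]
   324 200 129 [ -5.1 189.   38.8]
   325 200 130 [ -6.5 193.8  35.2]
   326 200 131 [ -4.1 195.4  36.9]
   327 200 129 [ -4.3 199.2  34.9]
   328 200 130 [ -2.6 201.4  35.5]
   329 200 124 [ -0.9 203.5  36.2]
   330 200 102 [  3.  203.8  39.8]
   315 201 124 [ -8.4 160.3  44.9]
   316 201 137 [ -9.1 164.4  42.4]
   321 201 139 [ -5.8 179.5  38.5]
   322 201 13
[... 2769 characters left out ...]
 144 127 114 105 100  92 143 224 209 175 141 195 197 195 193
147 112 129 164 151 110 112 121 108 104  96 107 150 144 134 166 197 197 195 194
126 116 141 160 159 128  93  97 109 126 144 159 133 140 149 179 184 193 194 192
111 128 148 130 161 153 128 143 168 177 176 178 174 173 172 174 179 192 194 194
128 161 165 160 161 169 175 176 176 175 174 174 174 174 172 172 175 185 192 193
163 164 167 172 175 175 176 177 175 173 172 170 171 172 172 173 173 172 181 190
171 176 174 176 175 173 173 174 174 172 172 171 172 172 172 172 171 171 171 176
175 177 175 175 173 173 174 174 174 172 172 172 172 171 172 171 172 172 172 175
177 177 176 175 173 175 173 173 173 172 172 173 174 173 172 172 172 172 170 172
```

Run:
```python
from h import *
C=np.array([.609,-.0535,0]); f=lambda x,y,z:np.array(proj("scene",C+x*MX+y*MY+np.array([0,0,z])))
b=f(0,.169,.078);print("tip pred",b,"obs 321.3,194.8 ; obs diff tooth -2.0,9.3")
for x in(-.006,-.003,0):
    for z in(.043,.039,.035,.031): print(x,z,(f(x,.172,z)-b).round(2))
print("rider R top back etc: obs front face center col324 row203.7 -> diff 2.7,8.9; top-right-back corner col~330.5,row198 -> 9.2,3.2")
for z in(.039,.035,.031): print(z,[ (f(x,y,z+dz)-b).round(2) for x,y,dz in((.005,.194,0),(-.009,.21,.007),(.005,.178,-.007))])
```

```text
tip pred [320.64970195 193.93517098] obs 321.3,194.8 ; obs diff tooth -2.0,9.3
-0.006 0.043 [-1.74  6.78]
-0.006 0.039 [-1.91  7.73]
-0.006 0.035 [-2.08  8.68]
-0.006 0.031 [-2.25  9.63]
-0.003 0.043 [-1.18  7.49]
-0.003 0.039 [-1.35  8.44]
-0.003 0.035 [-1.52  9.39]
-0.003 0.031 [-1.69 10.34]
0 0.043 [-0.61  8.2 ]
0 0.039 [-0.79  9.15]
0 0.035 [-0.96 10.1 ]
0 0.031 [-1.13 11.05]
rider R top back etc: obs front face center col324 row203.7 -> diff 2.7,8.9; top-right-back corner col~330.5,row198 -> 9.2,3.2
0.039 [array([6.77, 7.85]), array([9.19, 1.12]), array([ 1.66, 11.32])]
0.035 [array([6.58, 8.8 ]), array([8.99, 2.08]), array([ 1.48, 12.26])]
0.031 [array([6.39, 9.74]), array([8.8 , 3.03]), array([ 1.31, 13.2 ])]
```

Run:
```python
from h import *
C=np.array([.609,-.0535,0])
def P(n):
    c,R,t=cal(n); return np.array([[c["fx"],0,c["cx"]],[0,c["fy"],c["cy"]],[0,0,1]])@np.c_[R,t]
for k in("top","scene"):
    im=np.load(k+"0.npz")["im"].astype(int); s=im[...,2]-im[...,0]; r=(slice(170,195),slice(190,220)) if k=="top" else (slice(195,212),slice(315,335))
    m=np.where(s[r]>15,s[r],0); v,u=np.mgrid[r]; print(k,(m>0).sum(),(m*u).sum()/m.sum(),(m*v).sum()/m.sum())
    if k=="top": a=np.array([(m*u).sum()/m.sum(),(m*v).sum()/m.sum()])
    else: b=np.array([(m*u).sum()/m.sum(),(m*v).sum()/m.sum()])
for nm,A,B in(("knob",a,b),("tip",np.array([208.3,179.1]),np.array([321.3,194.8])),("pad",np.array([242.8,173.0]),np.array([290.6,203.6]))):
    X=cv2.triangulatePoints(P("top"),P("scene"),A.reshape(2,1).astype(float),B.reshape(2,1).astype(float)).ravel();X=X[:3]/X[3]-C;print(nm,X@MX,X@MY,X[2])
```

```text
top 14 200.3170731707317 182.25417201540438
scene 11 326.76868829337093 202.9083215796897
knob 0.001374448947107108 0.19592006072113144 0.029769239455747203
tip 7.139681720629923e-05 0.1699089469068698 0.07405160606679913
pad -0.0006158072021747564 0.07318265464811495 0.08338761348776007
```

Triangulating the knob and correcting by the known tip and pad heights puts the rider at z≈0.034, so the target drop is about 43.5 mm. I press to z≈0.1435, check the drop, and let the dwell begin.

Run:
```python
from h import *
C=np.array([.609,-.0535,0])
env.movel([*PAD[:2],.1425],velocity=.015); st(); shot("p2")
base={}
for k in("scene0","p1","p2"):
    D=np.load(k+".npz");W=world("scene",D["d"])-C; Y=W@MY;X=W@MX;Z=W[...,2];g=D["im"].max(2)
    m=(Y>.108)&(Y<.145)&(abs(X)<.012)&(Z>.02)&(g<130); p=np.polyfit(Y[m],Z[m],1); print(k,m.sum(),"slope",p[0].round(3),"z@.127",np.polyval(p,.127).round(4))
```

```text
7.25 [0.5976 0.0176 0.1434] [-2.44  0.15 13.17]
scene0 26 slope 0.071 z@.127 0.0777
p1 28 slope -0.13 z@.127 0.0557
p2 24 slope -0.347 z@.127 0.0438
```

View pics/p2.png

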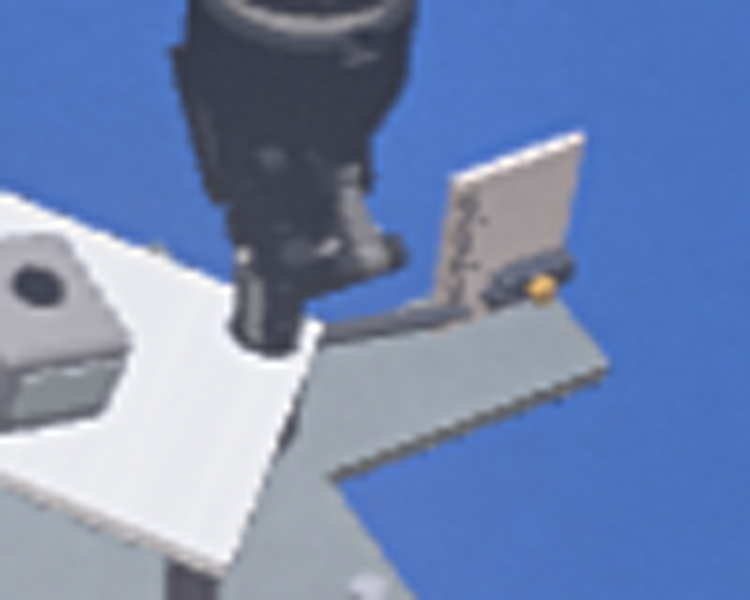

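The pointer tip has dropped about 45 mm (z≈0.033), next to the tooth. I back off 1 mm to centre it, hold, verify, then release.

Run:
```python
from h import *
C=np.array([.609,-.0535,0])
env.movel([*PAD[:2],.1433],velocity=.01); st("hold0"); env.dwell(.5); st("hold1"); shot("hold"); env.dwell(.8); st("hold2")
env.movel([*PAD[:2],.175],velocity=.03); env.movel([*PAD[:2],.28],velocity=.15); env.dwell(.3); st("clear"); shot("end")
for k in("scene0","hold","end"):
    D=np.load(k+".npz");W=world("scene",D["d"])-C; Y=W@MY;X=W@MX;Z=W[...,2];g=D["im"].max(2)
    m=(Y>.108)&(Y<.145)&(abs(X)<.012)&(Z>.02)&(g<130); p=np.polyfit(Y[m],Z[m],1); print(k,m.sum(),"z@.127",np.polyval(p,.127).round(4))
a=np.load("scene0.npz")["im"].astype(int);b=np.load("end.npz")["im"].astype(int)
d=abs(a-b).max(2)[190:245,290:345]; print("changed px mount/scale region",(d>40).sum())
```

```text
hold0 7.55 [0.5975 0.0177 0.1442] [-2.9   0.82 12.51]
hold1 8.05 [0.5975 0.0177 0.1442] [-3.    0.98 12.09]
hold2 8.9 [0.5976 0.0177 0.1442] [-2.67  1.03 13.27]
clear 11.26 [0.5973 0.0177 0.2793] [-0.07 -0.54 -0.2 ]
scene0 26 z@.127 0.0777
hold 27 z@.127 0.0449
end 20 z@.127 0.0778
changed px mount/scale region 0
```

View pics/end.png

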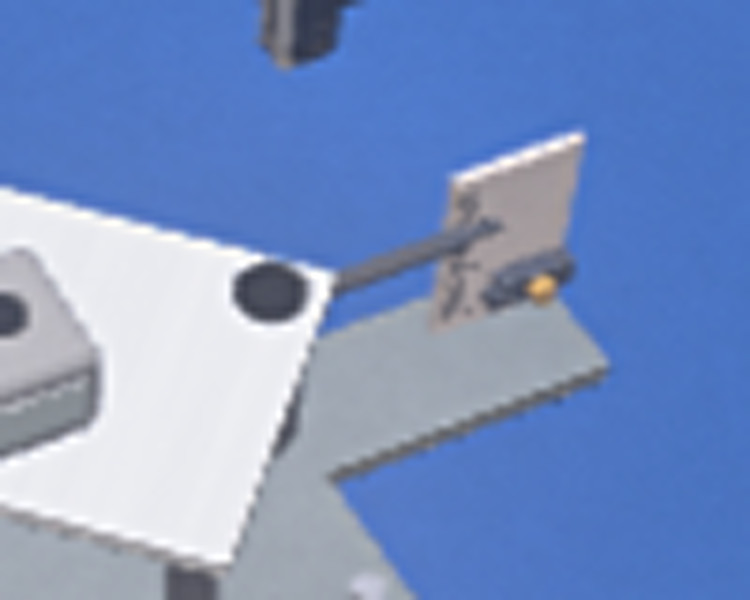

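The plate is back at rest, with the pad at (270,291) and the pointer where it started. The fingers are clear and the rider hasn't moved. The hold drop was about 43.6 mm, as targeted.

```bash
python3 -c "
from h import *
job.job_done(); st('done')"
```

```text
the job is handed in; nothing more can be done
the job is handed in; nothing more can be done
```

I pressed the pad corner with the closed fingertips, held it for about 1.3 s, let the plate spring back up, moved clear and handed the job in. There is no verdict from the system.

- **Hold:** the pointer tip was about 43.6 mm below rest, at z≈0.034 m, with about 12–13 N on the fingers.
- **Deepest press:** just before the hold the tip briefly went to about 45 mm down. I backed off 1 mm to centre it on the tooth.
- **After release:** the pointer height matches the start to 0.1 mm. No pixels changed in the checked region of the mount and scale, and the force is back to about zero.
- **Other objects:** I did not compare the loose objects outside that region with their starting positions. The fingers only moved above them.

**Tooth height:** my readings disagreed:

| Method | Tooth height (m) |
|---|---|
| Single view, tooth taken in the pointer's plane | about 0.039 |
| Depth on the rider | about 0.031 |
| Two-view fix on the rider's knob, corrected by the known tip and pad heights | about 0.034 |

I aimed for about 0.0345 m. All three lie within the 7 mm tolerance of that height, but the tooth itself is not known more closely.

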